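# Key the granulating pan onto its inclined shaft

### The job

The bench granulator in the fume hood has been cleaned and its pan must go back on. Lay the loose brass key all the way down into the pocket of the inclined drive shaft, then slide the pan onto the shaft with its keyway lined up with the key, guiding it down rather than letting it drop, until its back sits flush against the shaft collar. Leave it there released, and leave the other things on the worktop where they are.

Things in the scene. Friction and masses are not known exactly. Their poses are not given: they have to be found in the camera images.
- shaft: Bare steel drive shaft of the granulator, 32 mm diameter, fixed, leaning 45 degrees from vertical. Origin: centre of the collar face, 130 mm above the worktop. z runs up along the shaft; x points out of the key pocket (also 45 degrees up, away from the side the shaft leans to); y is level. Full diameter up to z = 84 mm, then a taper to 22 mm diameter at the tip, z = 92 mm.
- pocket (a point): Middle of the floor of the key pocket (shaft x = 9.5, y = 0, z = 42 mm; axes as the shaft's). The pocket is a straight slot in the shaft's x side, closed at both ends: 64 mm long (z = 10 to 74), 14 mm wide, flat floor at x = 9.5 mm, side walls up to x = 12.6 mm, then a 1.2 mm chamfer to the round of the shaft.
- shaft_tip (a point): Centre of the shaft's free end (z = 92 mm on the shaft; axes as the shaft's).
- drive: The granulator: fixed, grey base. Origin on the worktop straight below the collar face's centre; the shaft leans to its -x. Base x = -35 to 200 mm, y = -95 to 95 mm. Shaft collar 52 mm diameter, 26 mm long; behind it the 90 mm square gearbox in line with the shaft. Motor level to +y, axis 80 mm high at x = 50 mm, 80 mm diameter, to y = 180 mm. White box at the rear 100 mm high.
- key: Loose brass-coloured key: bar 60 mm long, 12 mm wide, 12 mm high, round ends seen from above, 60 g, lying flat. Origin at its middle (6 mm above the worktop), x along its length, z up. Either end may go first. Home in the pocket its underside is on the floor, its middle at shaft x = 15.5 mm, and its sides stand 7 mm out of the shaft. It slides down to the pocket's lower end by itself.
- pan: Loose pan, an aluminium dish with a round boss in its middle, 0.7 kg, lying flat, boss up. Origin: centre of its flat underside (the back, which goes against the collar); z up along the boss; x towards the keyway. Dish 183 mm diameter, floor 4 mm thick, rim 33 mm high. Home on the shaft its frame coincides with the shaft's within 1 to 2 mm of play. Let go, it slides down the shaft by its weight.
- pan_boss_top (a point): Centre of the boss's top, 80 mm above the pan's underside; axes as the pan's. The boss is 60 mm diameter and 80 mm high, with a 9 mm high, 84 mm flange round its foot; grasp it by its top 30 to 40 mm. Its bore, 34 mm diameter, goes right through. When the pan is home the shaft's tip stands 12 mm out of the boss.
- pan_keyway (a point): A point in the pan's keyway (pan x = 20, y = 0, z = 40 mm; axes as the pan's). The keyway is a groove along the whole bore on the pan's +x side, 15 mm wide, its bottom 23 mm from the axis. A red line on the dish floor and a red mark on the boss's top show its side.
- jar: A white jar with a blue lid, 72 mm diameter, 100 mm high, standing; origin under its centre. Leave it alone.
- beaker: A glass beaker, 76 mm diameter, 100 mm high, standing; origin under its centre. Leave it alone.
- wash_bottle: A clear wash bottle with a red cap and spout, 68 mm diameter, 185 mm high, standing; origin under its centre. Leave it alone.
- wrench: A wrench about 150 mm long lying flat; origin under its middle, x along its length. Leave it alone.
- brush: A brush about 170 mm long lying flat; origin under its middle, x along its length. Leave it alone.
- dish: A white dish, 90 mm diameter, 22 mm high; origin under its centre. Leave it alone.
There are look-alikes about, which are no part of the job. Several things have the shape of the key; the one meant has the colours described above.

How it is judged:
On the way, in this order (a step that is already met when the one before it is completed fails the run):
1. the key lies home in the shaft's pocket, on its floor and along it, and the gripper has let go of it (x of key in the frame of shaft between 0.0138 and 0.0172 m and y of key in the frame of shaft between -0.003 and 0.003 m and z of key in the frame of shaft between 0.038 and 0.046 m and angle between the x axis of key and the z axis of shaft, either way round below 0.08 rad and contact force between the fingers and key below 0.2 N), for 0.3 s.
2. the pan is on the shaft with its keyway over the key, flush against the collar (z of pan in the frame of shaft below 0.002 m and distance between pan and shaft below 0.004 m and angle between the z axis of pan and the z axis of shaft, either way round below 0.06 rad and x of pan_keyway in the frame of shaft above 0.01 m and angle between the x axis of pan and the x axis of shaft, either way round below 0.14 rad), for 0.2 s.
At the end, for the whole second after the job is handed in: The key lies home in the pocket: on its floor, between its walls, along the shaft. The pan is on the shaft, keyway over the key (within 0.14 rad), axis along the shaft (0.06 rad), its back no more than 2 mm from the collar and 4 mm from centre. Both released and at rest (all of step 2 and x of key in the frame of shaft between 0.0138 and 0.0172 m and y of key in the frame of shaft between -0.003 and 0.003 m and z of key in the frame of shaft between 0.038 and 0.046 m and angle between the x axis of key and the z axis of shaft, either way round below 0.08 rad and linear speed of each of pan, key below 0.02 m/s); the robot touches nothing.
It fails at once if the pan runs down the shaft at more than 0.35 m/s instead of being guided (distance between pan and shaft below 0.08 m and angle between the z axis of pan and the z axis of shaft, either way round below 0.2 rad and linear speed of pan above 0.35 m/s).
It fails at once if a bystander (jar, beaker, wash bottle, wrench, brush or dish) is moved by more than 30 mm (distance of any of jar, beaker, wash_bottle, wrench, brush, dish from where it was at the start of the episode above 0.03 m).
It fails at once if a standing bystander is tipped over (angle between any of jar, beaker, wash_bottle's own z axis and vertical above 0.5 rad).
It also fails if it takes over 72 s, if anything falls off the work surface, if the arm or the gripper's body presses on something with over 40 N, if the wrist force passes 120 N, or if a joint passes its speed limit or range.

### The arm

A 7-joint arm with a two-finger parallel gripper is mounted at the origin on the work surface. World frame = base frame: x ahead of the robot, y to its left, z up, the work surface at z = 0. Lengths are in m, angles in rad, forces in N, time in s.
With the tool pointing down it reaches from about 0.4 to 0.85 m from the base axis. Payload 10.4 kg.
Tool frame: the origin (TCP) lies between the finger pads; the fingertips stand ahead of it and the grasp point (between the pads) lies 5 mm behind it (manip.tip_extent is the z of the fingertips in the tool frame, in m); z points along the fingers, y is the line along which they close (so a half turn about z gives the same grasp; the last joint's range is limited). The gripper opens to 85 mm and grips with 20 to 120 N. Pads are 22 mm wide; open, the fingers measure 114 mm over their backs; the gripper's body (76 mm by 85 mm) begins 54 mm behind the grasp point. The pads swing forward as they close: fully open they stand 13 mm farther back than shut.
Start: joints at [1.105, 0.332, -0.065, 1.46, 0.022, 1.35, -0.088], TCP at [0.268, -0.565, 0.245] pointing down, gripper open.
Joint ranges: [-2.6, 2.6], [-0.5, 2.12], [-1.47, 1.34], [0.16, 2.42], [-1.27, 4.41], [0.06, 2.06], [-2.6, 2.6]. Speed limits (rad/s): [2.22, 2.22, 2.79, 2.79, 3.14, 3.14, 3.14].

### API

Orientations are given as a unit quaternion [x, y, z, w].
In Python, from workcell import status, viewer, manip gives the robot as it stands.
- The arm moves only by the tool play_rows, never from a script. Its argument "plan" is one flat list of numbers, 7 for each row, row after row: the turn, a rotation vector about the tool's x, y, z in degrees, then the shift along the tool's x, y, z in m, then the opening, from 0 (shut) to 1 (fully open). In form: [ax, ay, az, dx, dy, dz, grip, ax, ay, az, dx, dy, dz, grip, ...]. A call has 1 to 20 rows; each row is the pose to reach, as a shift and turn from the pose commanded when the call began, along the tool's axes at that moment; what a row does not reach only later rows make up. A row lasts 1/8 s, in which the tool goes at most 62.5 mm and 10.7 degrees, less where a joint would pass 70% of its speed; a pose out of reach is approached as far as the arm can. A call with a gripper value outside its range is refused whole. The fingers move at their own pace and stop on an object; "squeeze" is the grip in N (left out, the last holds). Time passes only in rows, so rows that repeat a pose let the fingers close. It gives the time, the measured TCP pose, the force, the opening and the grip force at its end, in the units of the state.
- status.get_obs(): the state, without advancing time (a new reading comes with each control period).
- viewer.camera(name): name is "scene" or "top" or "wrist"; returns the picture (480x640x3 uint8, red, green, blue); there is no depth.
- viewer.camera_model(name): a dict with "fx", "fy", "cx", "cy" (pixels), "D" ([k1, k2, p1, p2, k3] as OpenCV has them; the pictures are not rectified), "R" (3x3) and "t" (3): a world point X has camera coordinates R X + t. Camera axes: x right, y down, z forward; pixel columns grow to the right and rows downward; lengths in m; the calibration is good to about 2 mm. A picture is of the moment at which its call begins: read the wrist's pose just before it. camera_model takes no time and is no camera call; for the wrist camera it gives the pose at the moment of the call.
- manip.hand_in(): hands the job in; it is judged then, once.
The state is a dict: "clock": time; "joint_pos": joint angles; "joint_velocities": joint speeds; "tau": joint torques, N m; "position": TCP position; "ee_rot": TCP orientation; "ft_force": force on the tool from outside, world axes, zero at the start; "torque": the same for the moment, N m; "grip_width": opening from 0.0 (shut) to 1.0 (fully open); "grasp_force": force on a finger pad.
Only numpy, scipy, OpenCV 4.12 (cv2) and the standard library are available. Lean on these libraries where they do the work, as an engineer would, in place of code of your own. Each camera call takes 0.05 s, during which the arm holds its last target. There are 200 camera calls.

## Working session

There is one attempt and no reset: what is moved stays moved. The work goes in short steps, Python scripts to look and compute and a tool call to move; the robot and the scene stay as the last step left them, time stands still between calls to the robot, and variables do not carry over. Pictures are saved under pics/ and viewed, at most 10 in all, crops included, and the job is handed in when it is done.

Besides the shell and the picture viewer there is one more tool, called after "Emit:" in YAML: its name, and indented under it one key for each argument. play_rows: Moves the arm, as the interface text tells. Its arguments: {"type":"object","properties":{"plan":{"type":"array","items":{"type":"number"}},"squeeze":{"type":"number"}},"required":["plan"]}

```bash
mkdir -p pics; ls; python3 - <<'E'
from workcell import status, viewer, manip
import cv2, numpy as np
print(status.get_obs()); print(manip.tip_extent)
a=viewer.camera("scene"); b=viewer.camera("top")
for n in("scene","top","wrist"):
    print(n,viewer.camera_model(n))
cv2.imwrite("pics/scene0.png",a[:,:,::-1]); cv2.imwrite("pics/top0.png",b[:,:,::-1])
E
```

```text
pics
{'clock': 0.0, 'joint_pos': array([ 1.10542189,  0.33285835, -0.06470827,  1.4609161 ,  0.02157269,
        1.34990651, -0.08852964]), 'joint_velocities': array([ 0.00199924,  0.00044043,  0.00098449, -0.00034389, -0.00078405,
        0.0011498 , -0.0018218 ]), 'tau': array([-7.14030757e-04, -6.25453448e+01,  4.84366645e-02, -3.91617572e+01,
        1.62531371e-02,  9.78143391e-03,  3.36396920e-05]), 'position': array([ 0.26763957, -0.56441053,  0.24453642]), 'ee_rot': array([ 9.75594350e-01,  2.19579548e-01, -1.70210854e-04, -6.75993854e-04]), 'ft_force': array([-0.56665871, -0.28292057,  0.50826638]), 'torque': array([ 0.02735687, -0.02445568, -0.00113697]), 'grasp_force': 0.0, 'grip_width': 0.998930335939918}
0.014
scene {'fx': 452.024311098216, 'fy': 452.024311098216, 'cx': 314.9283274560658, 'cy': 244.34216706330952, 'D': array([-0.07328078,  0.        ,  0.        ,  0.        ,  0.        ]), 'R': array([[ 0.43428155,  0.90076351,  0.00496389],
       [ 0.66300328, -0.31591102, -0.67869498],
       [-0.60977553,  0.29803578, -0.73440349]]), 't': array([-0.33581673, -0.24040948,  1.45533727])}
top {'fx': 489.9515119919857, 'fy': 489.9515119919857, 'cx': 323.6709425366641, 'cy': 238.32775777286278, 'D': array([0.01018426, 0.        , 0.        , 0.        , 0.        ]), 'R': array([[-0.00205119, -0.99996939, -0.00755012],
       [-0.98293642,  0.00340487, -0.18391411],
       [ 0.18393419,  0.00704405, -0.98291332]]), 't': array([0.10471701, 0.60536829, 0.9057917 ])}
wrist {'fx': 333.4113329245841, 'fy': 333.4113329245841, 'cx': 318.8170325739809, 'cy': 238.76242900928108, 'D': array([-0.01230104,  0.        ,  0.        ,  0.        ,  0.        ]), 'R': array([[ 0.42880251, -0.90339741, -0.00123388],
       [-0.86061809, -0.40891163,  0.30352558],
       [-0.27470877, -0.12909063, -0.95282249]]), 't': array([-0.6250916 , -0.03971693,  0.38034653])}
```

View pics/scene0.png

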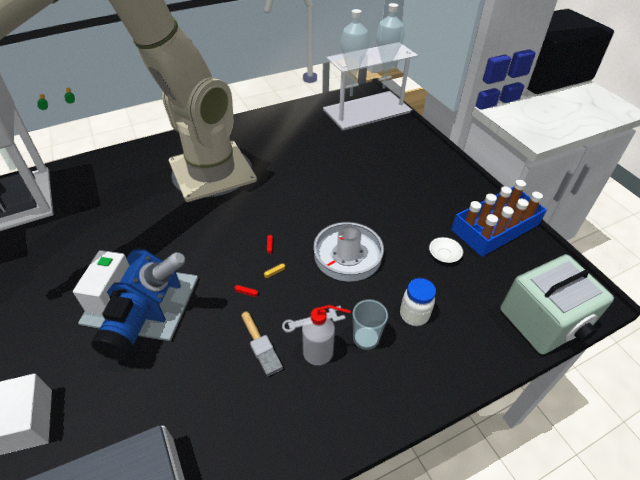

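View pics/top0.png

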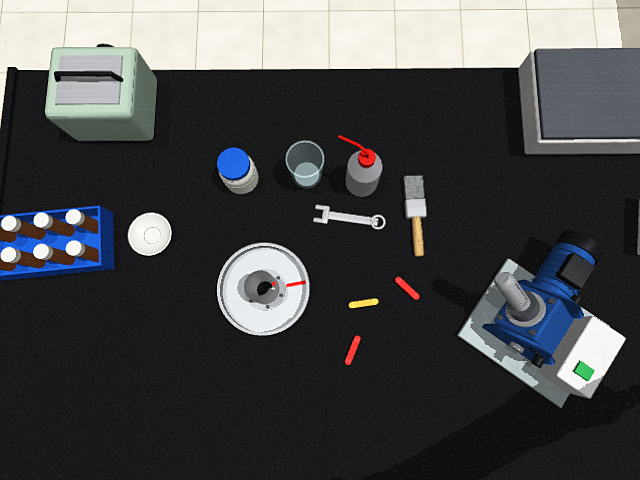

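The scene picture shows the yellow key near (275,270), the pan at (348,250) and the granulator at (150,290), with its shaft tip at (178,260). In the top picture the key is at (363,303), the pan's boss at (263,288) with the red line to the right, and the shaft tip at about (505,278). The red keys are the look-alikes.

```bash
cat > h.py <<'E'
import numpy as np, cv2
from scipy.spatial.transform import Rotation as Ro
from workcell import status, viewer, manip
def K(m): return np.array([[m['fx'],0,m['cx']],[0,m['fy'],m['cy']],[0,0,1.]])
def ray(m,p):
    u=cv2.undistortPoints(np.array(p,float).reshape(-1,1,2),K(m),m['D']).reshape(-1,2)
    d=np.c_[u,np.ones(len(u))]@m['R']; return -m['R'].T@m['t'], d/np.linalg.norm(d,axis=1)[:,None]
def plane(m,p,z):
    c,d=ray(m,p); return c+d*((z-c[2])/d[:,2])[:,None]
def tri(obs):  # [(model,pixel)]
    A=np.zeros((3,3));b=np.zeros(3)
    for m,p in obs:
        c,d=ray(m,p);P=np.eye(3)-np.outer(d[0],d[0]);A+=P;b+=P@c
    X=np.linalg.solve(A,b)
    res=[np.linalg.norm((np.eye(3)-np.outer(ray(m,p)[1][0],ray(m,p)[1][0]))@(X-ray(m,p)[0])) for m,p in obs]
    return X,res
def proj(m,X):
    return cv2.projectPoints(np.array(X,float).reshape(-1,1,3),cv2.Rodrigues(m['R'])[0],m['t'],K(m),m['D'])[0].reshape(-1,2)
def mask(a,lo,hi): return cv2.inRange(cv2.cvtColor(a,cv2.COLOR_RGB2HSV),lo,hi)
def blobs(mk,amin=30):
    cs,_=cv2.findContours(mk,cv2.RETR_EXTERNAL,cv2.CHAIN_APPROX_NONE)
    return [c for c in cs if cv2.contourArea(c)>=amin]
E
python3 - <<'E'
from h import *
a=cv2.imread("pics/scene0.png")[:,:,::-1].copy();b=cv2.imread("pics/top0.png")[:,:,::-1].copy()
ms=viewer.camera_model("scene");mt=viewer.camera_model("top")
for n,im,m in(("scene",a,ms),("top",b,mt)):
    for c in blobs(mask(im,(18,120,100),(32,255,255)),40):
        M=cv2.moments(c);p=(M['m10']/M['m00'],M['m01']/M['m00']);r=cv2.minAreaRect(c)
        bx=plane(m,cv2.boxPoints(r),.01)[:,:2]; e=[bx[1]-bx[0],bx[2]-bx[1]]; L=max(e,key=np.linalg.norm)
        print(n,'yellow',np.round(p,1),r,plane(m,[p],.009).round(4),'len',np.linalg.norm(e,axis=1).round(4),'ang',np.degrees(np.arctan2(L[1],L[0])).round(1))
# pan rim in top: bright blob
g=cv2.cvtColor(b,cv2.COLOR_RGB2HSV)
mk=cv2.inRange(g,(0,0,120),(180,60,255)); 
for c in blobs(mk,3000):
    (x,y),r=cv2.minEnclosingCircle(c)
    if 200<x<320 and r<60:
        el=cv2.fitEllipse(cv2.convexHull(c));print('pan rim',el,plane(mt,[el[0]],.033).round(4), 'diam',max(el[1])*(1/490)*.88)
for c in blobs(mask(b,(0,150,100),(8,255,255))|mask(b,(172,150,100),(180,255,255)),8):
    M=cv2.moments(c);p=(M['m10']/M['m00'],M['m01']/M['m00'])
    print('red',np.round(p,1),cv2.contourArea(c),plane(mt,[p],.004).round(4))
cr=[cv2.resize(b[240:410,450:640],None,fx=2.1,fy=2.1,interpolation=cv2.INTER_CUBIC),cv2.resize(a[230:360,70:215],None,fx=2.75,fy=2.75,interpolation=cv2.INTER_CUBIC)]
cr.append(cv2.resize(b[230:345,210:320],None,fx=2,fy=2))
W=np.zeros((600,800,3),np.uint8)
W[:357,:399]=cr[0];h,w=cr[1].shape[:2];W[:h,400:400+w]=cr[1][:,:400];W[360:590,:220]=cr[2]
cv2.imwrite("pics/crop1.png",W[:,:,::-1])
E
```

```text
scene yellow [273.9 270. ] ((274.2000427246094, 269.9000244140625), (6.260990142822266, 22.807889938354492), 63.43495178222656) [[0.4825 0.0231 0.009 ]] len [0.0613 0.0206] ang 98.6
top yellow [363.2 302.8] ((363.03997802734375, 302.77996826171875), (6.646804332733154, 30.405593872070312), 81.8698959350586) [[0.4823 0.0241 0.009 ]] len [0.0613 0.0132] ang -82.1
top yellow [417.  235.1] ((417.5, 236.0), (24.0, 9.0), 90.0) [[ 0.6206 -0.0891  0.009 ]] len [0.0186 0.0503] ang 177.8
pan rim ((262.7131652832031, 288.6399841308594), (91.53883361816406, 93.59737396240234), 36.396705627441406) [[0.5093 0.2239 0.033 ]] diam 0.1680932430345185
red [352.3 349.7] 176.5 [[0.3902 0.0471 0.004 ]]
red [295.7 283.3] 37.5 [[0.5224 0.1606 0.004 ]]
red [406.9 287.9] 178.5 [[ 0.5124 -0.0654  0.004 ]]
red [362.7 152.9] 276.5 [[0.8012 0.0195 0.004 ]]
```

View pics/crop1.png

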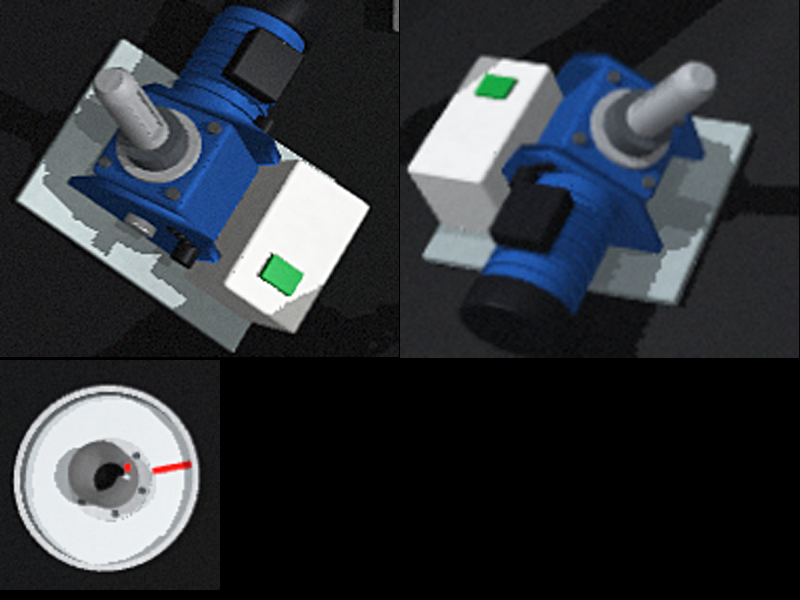

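The crop shows the shaft tip face at about (503.3,277.6) in the top view and (179.1,257.3) in the scene view. The pocket slot is visible on the shaft's upper right side, and the base corners are clear.

```bash
python3 - <<'E'
from h import *
ms=viewer.camera_model("scene");mt=viewer.camera_model("top")
T,r=tri([(mt,(503.3,277.6)),(ms,(179.1,257.3))]);print('tip',T.round(4),r,'expect z .195')
print('tip plane',plane(mt,[(503.3,277.6)],.195).round(4),plane(ms,[(179.1,257.3)],.195).round(4))
for z in(.0,.01,.02):
  P=plane(mt,[(458.1,335.2),(509.5,259),(561.9,406.7)],z)[:,:2]
  e1=P[1]-P[0];e2=P[2]-P[0]
  print(z,P.round(4).tolist(),'front',np.linalg.norm(e1),np.degrees(np.arctan2(*e1[::-1])),'long',np.linalg.norm(e2),np.degrees(np.arctan2(*e2[::-1])))
  e2/=np.linalg.norm(e2);e1/=np.linalg.norm(e1)
  # origin from corner (x=-35,y=-95): corner + .035 ex + .095 ey
  print('drive origin',(P[0]+.035*e2+.095*e1).round(4),'tip pred',(P[0]+(.035-.092*.7071)*e2+.095*e1).round(4))
  Q=plane(ms,[(197.3,275.5),(171.8,340.2)],z)[:,:2];print('scene',Q.round(4).tolist())
E
```

```text
tip [ 0.513  -0.1922  0.1965] [np.float64(0.0005307470925756674), np.float64(0.000530747092575726)] expect z .195
tip plane [[ 0.513  -0.1933  0.195 ]] [[ 0.5119 -0.1917  0.195 ]]
0.0 [[0.4181, -0.1651], [0.5717, -0.2786], [0.2819, -0.3586]] front 0.1909266775379376 -36.454988635600905 long 0.23661073779145736 -125.14252015737338
drive origin [ 0.4744 -0.2502] tip pred [ 0.5118 -0.197 ]
scene [[0.4074, -0.1603], [0.5682, -0.2669]]
0.01 [[0.4182, -0.1625], [0.5702, -0.2748], [0.2834, -0.3541]] front 0.18902206016992415 -36.45498863560091 long 0.2342503923097918 -125.14252015737338
drive origin [ 0.4745 -0.2476] tip pred [ 0.5119 -0.1944]
scene [[0.4161, -0.1608], [0.5751, -0.2663]]
0.02 [[0.4183, -0.1599], [0.5688, -0.2711], [0.2848, -0.3495]] front 0.18711744280191073 -36.454988635600884 long 0.23189004682812625 -125.14252015737338
drive origin [ 0.4746 -0.245 ] tip pred [ 0.512  -0.1918]
scene [[0.4247, -0.1613], [0.582, -0.2656]]
```

Emit:
play_rows:
  plan: [0, 0, -10, 0.0446, -0.0439, 0, 1, 0, 0, -20, 0.0892, -0.0878, 0, 1, 0, 0, -30, 0.1338, -0.1317, 0, 1, 0, 0, -40, 0.1785, -0.1756, 0, 1, 0, 0, -50, 0.2231, -0.2195, 0, 1, 0, 0, -60, 0.2677, -0.2634, 0, 1, 0, 0, -70, 0.3123, -0.3073, 0, 1, 0, 0, -72.6, 0.3569, -0.3512, 0, 1, 0, 0, -72.6, 0.4016, -0.3951, 0, 1, 0, 0, -72.6, 0.4462, -0.439, 0, 1, 0, 0, -72.6, 0.4462, -0.439, 0.05, 1, 0, 0, -72.6, 0.4462, -0.439, 0.1, 1, 0, 0, -72.6, 0.4462, -0.439, 0.12, 1, 0, 0, -72.6, 0.4462, -0.439, 0.12, 0.5, 0, 0, -72.6, 0.4462, -0.439, 0.12, 0.4]
  squeeze: 40

```text
clock: 1.98
position: [0.4835, 0.0232, 0.1263]
ee_rot: [0.656, 0.755, 0.0, 0.0]
ft_force: [0.5, 1.1, 0.6]
grip_width: 0.602
grasp_force: 0.0
```

```bash
cat >> h.py <<'E'
def key_wrist():
    m=viewer.camera_model("wrist");im=viewer.camera("wrist")
    for c in blobs(mask(im,(18,120,80),(32,255,255)),300):
        r=cv2.minAreaRect(c);bx=plane(m,cv2.boxPoints(r),.012)[:,:2];e=[bx[1]-bx[0],bx[2]-bx[1]];L=max(e,key=np.linalg.norm)
        M=cv2.moments(c);p=(M['m10']/M['m00'],M['m01']/M['m00'])
        print('key',plane(m,[p],.010).round(4),np.linalg.norm(e,axis=1).round(4),'ang',np.degrees(np.arctan2(L[1],L[0])).round(1))
    return im
def pose():
    o=status.get_obs();R=Ro.from_quat(o['ee_rot']).as_matrix()
    print('t',o['clock'],'pos',o['position'].round(4),'\n',R.round(4),'\nq',o['joint_pos'].round(3),'F',o['ft_force'].round(1),'g',o['grip_width'],o['grasp_force'])
    return o['position'],R
E
python3 - <<'E'
from h import *
p,R=pose();print('x az',np.degrees(np.arctan2(R[1,0],R[0,0])))
im=key_wrist();cv2.imwrite("pics/w1.png",im[:,:,::-1])
E
```

```text
t 1.975 pos [0.4835 0.0232 0.1263] 
 [[-1.386e-01  9.903e-01  1.300e-03]
 [ 9.903e-01  1.386e-01 -0.000e+00]
 [-2.000e-04  1.300e-03 -1.000e+00]] 
q [ 0.509  0.195 -0.703  1.937  0.144  1.058 -0.116] F [0.5 1.1 0.6] g 0.6022973917680358 0.0
x az 97.96736816285251
```

View pics/w1.png

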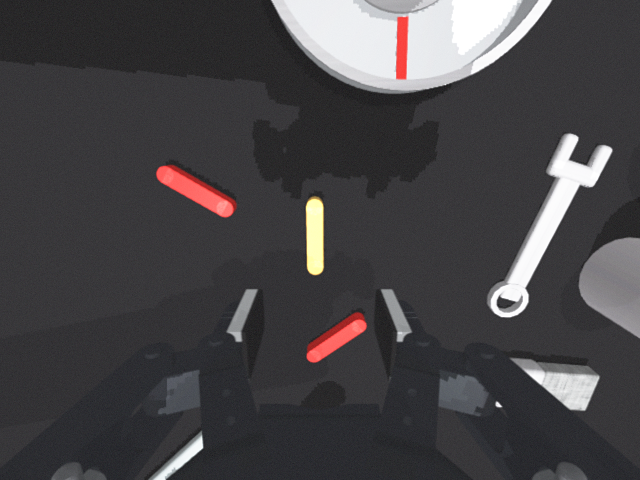

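The wrist view shows the brass key upright at (315,236), on the fingers' centre line. The mask missed it, so I'll loosen it.

```bash
sed -i 's/(18,120,80),(32,255,255)),300/(15,80,80),(35,255,255)),300/' h.py; python3 - <<'E'
from h import *
im=cv2.imread("pics/w1.png");print(cv2.cvtColor(im[225:250:10,315:316],cv2.COLOR_BGR2HSV))
key_wrist()
E
```

```text
[[[ 30  63 255]]

 [[ 30  68 255]]

 [[ 30  65 255]]]
key [[0.4805 0.0246 0.01  ]] [0.0133 0.0624] ang -81.8
```

Emit:
play_rows:
  plan: [0, 0, 0, 0.0013, -0.0023, 0.04, 0.4, 0, 0, 0, 0.0013, -0.0023, 0.08, 0.4, 0, 0, 0, 0.0013, -0.0023, 0.1, 0.4, 0, 0, 0, 0.0013, -0.0023, 0.105, 0.4, 0, 0, 0, 0.0013, -0.0023, 0.105, 0.4]

```text
clock: 2.7
position: [0.4811, 0.0241, 0.0212]
ee_rot: [0.656, 0.755, 0.0, 0.0]
ft_force: [0.5, 0.6, 1.0]
grip_width: 0.403
grasp_force: 0.0
```

```bash
python3 - <<'E'
from h import *
pose()
E
```

```text
t 2.7 pos [0.4811 0.0241 0.0212] 
 [[-1.386e-01  9.903e-01  1.200e-03]
 [ 9.903e-01  1.386e-01 -1.000e-04]
 [-3.000e-04  1.200e-03 -1.000e+00]] 
q [ 0.444  0.36  -0.655  2.021  0.29   0.851 -0.235] F [0.5 0.6 1. ] g 0.40288847244611226 0.0
```

Emit:
play_rows:
  plan: [0, 0, 0, 0, 0, 0.0015, 0.4, 0, 0, 0, 0, 0, 0.0015, 0, 0, 0, 0, 0, 0, 0.0015, 0, 0, 0, 0, 0, 0, 0.0015, 0, 0, 0, 0, 0, 0, 0.0015, 0, 0, 0, 0, 0, 0, 0.0015, 0]

```text
clock: 3.45
position: [0.4809, 0.024, 0.0195]
ee_rot: [0.656, 0.755, 0.0, 0.001]
ft_force: [-1.0, 0.3, 7.0]
grip_width: 0.122
grasp_force: 41.1
```

```bash
cat >> h.py <<'E'
def shaft(tip=(0.5125,-0.1928,.195),az=54.7):
    a=np.radians(az);L=np.array([np.cos(a),np.sin(a),0]);U=np.array([0,0,1.])
    sz=(L+U)/2**.5;sx=(U-L)/2**.5;sy=np.cross(sz,sx);return np.array(tip)-.092*sz,np.c_[sx,sy,sz]
def go(Rt,pt):
    o=status.get_obs();R=Ro.from_quat(o['ee_rot']).as_matrix()
    print('rotvec',np.degrees(Ro.from_matrix(R.T@Rt).as_rotvec()).round(2),'shift',(R.T@(np.array(pt)-o['position'])).round(4),'target',np.round(pt,4))
E
python3 - <<'E'
from h import *
O,S=shaft();Rt=np.c_[S[:,2],S[:,1],-S[:,0]]
pose()
for off in(.1,.0): go(Rt,O+S@[.0155+.0135+off,0,.042])
E
```

```text
t 3.45 pos [0.4809 0.024  0.0195] 
 [[-1.386e-01  9.904e-01  1.000e-03]
 [ 9.904e-01  1.386e-01 -5.000e-04]
 [-6.000e-04  1.000e-03 -1.000e+00]] 
q [ 0.442  0.362 -0.654  2.022  0.293  0.848 -0.237] F [-1.   0.3  7. ] g 0.12231093299923036 41.058849692344666
rotvec [-16.91  42.81  41.  ] shift [-0.3114 -0.0853 -0.2312] target [ 0.4394 -0.2961  0.2509]
rotvec [-16.91  42.81  41.  ] shift [-0.2598 -0.0369 -0.1605] target [ 0.4802 -0.2384  0.1802]
```

Emit:
play_rows:
  plan: [0, 0, 0, 0, 0, -0.055, 0, -1.7, 4.3, 4.1, 0, -0.03, -0.105, 0, -4.2, 10.7, 10.2, -0.03, -0.06, -0.155, 0, -6.8, 17.1, 16.4, -0.07, -0.085, -0.195, 0, -9.3, 23.5, 22.5, -0.115, -0.105, -0.23, 0, -11.8, 29.9, 28.7, -0.165, -0.12, -0.245, 0, -14.4, 36.4, 34.8, -0.215, -0.12, -0.25, 0, -16.9, 42.8, 41, -0.265, -0.11, -0.245, 0, -16.9, 42.8, 41, -0.31, -0.0853, -0.231, 0, -16.9, 42.8, 41, -0.3114, -0.0853, -0.2312, 0, -16.9, 42.8, 41, -0.3114, -0.0853, -0.2312, 0, -16.9, 42.8, 41, -0.3114, -0.0853, -0.2312, 0]

```text
clock: 4.95
position: [0.439, -0.2954, 0.2509]
ee_rot: [0.821, 0.425, 0.339, -0.176]
ft_force: [-0.4, -0.4, -0.5]
grip_width: 0.124
grasp_force: 40.3
```

```bash
python3 - <<'E'
from h import *
pose()
O,S=shaft();Rt=np.c_[S[:,2],S[:,1],-S[:,0]];go(Rt,O+S@[.129,0,.042])
m=viewer.camera_model("wrist");im=viewer.camera("wrist")[:,:,::-1];cv2.imwrite("pics/w2.png",im)
# predicted points: pocket floor corners, tip rim centre, collar centre
P=[O+S@np.array(v) for v in[(.0126,.007,.010),(.0126,-.007,.010),(.0126,.007,.074),(.0126,-.007,.074),(0,0,.092),(0,.016,.084),(0,-.016,.084),(0,.016,0.005),(0,-.016,0.005)]]
q=proj(m,P);print(q.round(1).tolist())
v=im.copy()
for x,y in q: cv2.circle(v,(int(round(x)),int(round(y))),2,(0,255,0),-1)
cv2.imwrite("pics/w2v.png",v)
E
```

```text
t 4.95 pos [ 0.439  -0.2954  0.2509] 
 [[ 4.084e-01  8.167e-01  4.076e-01]
 [ 5.783e-01 -5.770e-01  5.768e-01]
 [ 7.063e-01  2.000e-04 -7.080e-01]] 
q [ 1.123  0.297 -0.228  1.706 -0.686  1.445  0.478] F [-0.4 -0.4 -0.5] g 0.12381310205142448 40.293956995010376
rotvec [-0.04  0.07  0.05] shift [-0.0003  0.0007 -0.0002] target [ 0.4394 -0.2961  0.2509]
[[327.8, 276.7], [310.3, 276.7], [328.5, 197.6], [309.7, 197.6], [319.1, 171.2], [339.9, 181.7], [298.3, 181.7], [338.0, 276.0], [300.0, 276.0]]
```

View pics/w2v.png

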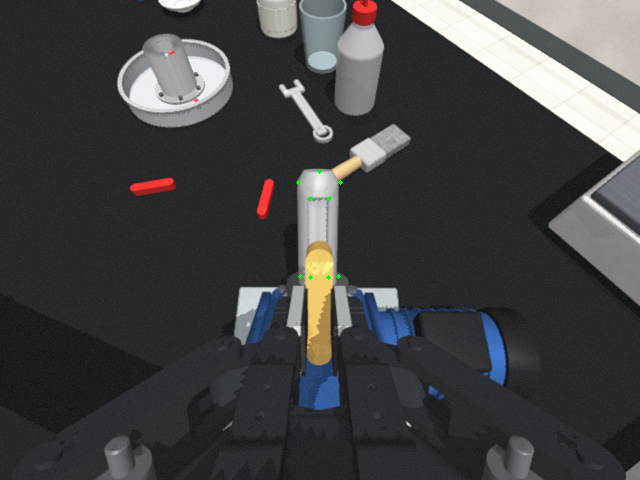

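The wrist view shows the shaft pointing up the image, with its edges at about x = 298 and 339 and its tip at y = 171. The predicted dots fall on it. The held key is in line at x ≈ 320, and I'll check this at subpixel level.

```bash
python3 - <<'E'
from h import *
im=cv2.imread("pics/w2.png");g=cv2.cvtColor(im,cv2.COLOR_BGR2GRAY).astype(int)
for r in(190,205,215,225,235): print(r,g[r,292:348].tolist())
hs=cv2.cvtColor(im,cv2.COLOR_BGR2HSV);k=cv2.inRange(hs,(12,90,60),(32,255,255))
for r in range(245,365,12):
    x=np.where(k[r,280:360])[0]+280; print(r,x.min(),x.max(),x.size) if x.size else 0
c=max(blobs(k),key=cv2.contourArea);print(cv2.boundingRect(c))
E
```

```text
190 [43, 41, 42, 35, 47, 102, 129, 140, 149, 158, 169, 177, 183, 183, 187, 191, 192, 192, 196, 193, 197, 208, 217, 224, 227, 228, 228, 224, 220, 221, 219, 211, 206, 198, 199, 203, 199, 195, 194, 192, 185, 181, 170, 165, 154, 141, 93, 46, 42, 45, 45, 39, 41, 40, 40, 38]
205 [41, 38, 33, 38, 47, 77, 113, 131, 139, 148, 155, 163, 170, 174, 175, 164, 181, 189, 190, 201, 201, 197, 198, 194, 191, 186, 188, 190, 189, 192, 195, 193, 192, 195, 174, 142, 159, 171, 182, 183, 179, 176, 171, 161, 153, 135, 84, 47, 42, 34, 39, 37, 38, 39, 42, 39]
215 [36, 39, 45, 37, 39, 77, 109, 130, 137, 147, 156, 163, 171, 170, 172, 168, 181, 196, 204, 205, 209, 215, 209, 204, 201, 200, 200, 200, 200, 206, 207, 203, 207, 203, 164, 141, 159, 179, 184, 183, 175, 174, 167, 161, 146, 117, 70, 41, 45, 38, 39, 37, 38, 37, 38, 35]
225 [27, 29, 25, 26, 24, 60, 107, 126, 135, 147, 155, 163, 170, 173, 172, 166, 173, 192, 204, 206, 210, 210, 207, 204, 199, 196, 198, 199, 202, 205, 205, 203, 204, 179, 141, 141, 165, 182, 186, 181, 173, 171, 166, 153, 140, 101, 56, 40, 39, 40, 40, 39, 39, 41, 43, 43]
235 [22, 30, 28, 29, 27, 49, 102, 126, 136, 147, 156, 161, 167, 171, 174, 166, 175, 191, 200, 205, 208, 207, 203, 201, 200, 194, 196, 198, 199, 206, 204, 205, 203, 201, 155, 146, 170, 181, 182, 180, 175, 169, 164, 153, 140, 91, 47, 41, 36, 41, 40, 43, 33, 38, 42, 41]
245 310 328 19
257 306 331 26
269 305 332 28
281 306 332 27
293 307 331 25
305 307 331 25
317 307 330 24
329 307 330 24
341 307 331 25
353 306 331 26
(305, 241, 28, 124)
```

Emit:
play_rows:
  plan: [0, 0, 0, -0.0005, -0.0009, 0.04, 0, 0, 0, 0, -0.0005, -0.0009, 0.07, 0, 0, 0, 0, -0.0005, -0.0009, 0.085, 0, 0, 0, 0, -0.0005, -0.0009, 0.088, 0, 0, 0, 0, -0.0005, -0.0009, 0.088, 0]

```text
clock: 5.62
position: [0.474, -0.2459, 0.1881]
ee_rot: [0.821, 0.424, 0.34, -0.176]
ft_force: [0.1, 0.0, -0.4]
grip_width: 0.119
grasp_force: 40.3
```

```bash
python3 - <<'E'
from h import *
pose()
O,S=shaft();Rt=np.c_[S[:,2],S[:,1],-S[:,0]];go(Rt,O+S@[.029,0,.042])
w=viewer.camera("wrist");a=viewer.camera("scene");b=viewer.camera("top")
r=lambda i,f:cv2.resize(i,None,fx=f,fy=f,interpolation=cv2.INTER_CUBIC)
W=np.zeros((600,800,3),np.uint8)
W[:400,:400]=r(w[180:380,220:420],2);W[:400,400:]=r(b[240:340,470:570],4)
W[400:600,:400]=r(a[220:320,90:290],2)
cv2.imwrite("pics/c3.png",W[:,:,::-1])
E
```

```text
t 5.625 pos [ 0.474  -0.2459  0.1881] 
 [[ 0.4094  0.8158  0.4085]
 [ 0.5775 -0.5783  0.5763]
 [ 0.7064 -0.     -0.7078]] 
q [ 1.06   0.328 -0.273  1.814 -0.721  1.269  0.493] F [ 0.1  0.  -0.4] g 0.1190432611531048 40.312771797180176
rotvec [ 0.02  0.06 -0.02] shift [0.0013 0.0007 0.0125] target [ 0.4802 -0.2384  0.1802]
```

View pics/c3.png

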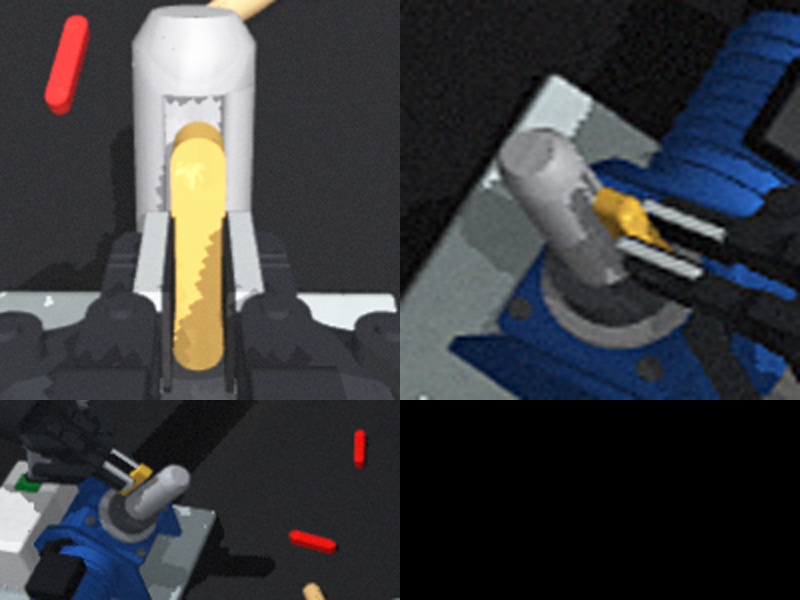

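The crop shows the key just above the slot, about 2 px (1 mm) to the +y side of the slot's centre (key 199, slot 194 in the 2x crop). I'll correct by −1 mm and go down.

Emit:
play_rows:
  plan: [0, 0, 0, 0.0005, -0.0011, 0, 0, 0, 0, 0, 0.0005, -0.0011, 0.002, 0, 0, 0, 0, 0.0005, -0.0011, 0.004, 0, 0, 0, 0, 0.0005, -0.0011, 0.006, 0, 0, 0, 0, 0.0005, -0.0011, 0.008, 0, 0, 0, 0, 0.0005, -0.0011, 0.0095, 0, 0, 0, 0, 0.0005, -0.0011, 0.0095, 0]

```text
clock: 6.65
position: [0.4773, -0.2386, 0.181]
ee_rot: [0.821, 0.424, 0.339, -0.176]
ft_force: [0.3, -0.1, -0.9]
grip_width: 0.123
grasp_force: 40.3
```

```bash
python3 - <<'E'
from h import *
p,R=pose()
O,S=shaft();Rt=np.c_[S[:,2],S[:,1],-S[:,0]];go(Rt,O+S@[.029,0,.042]);print('F tool',R.T@status.get_obs()['ft_force'])
E
```

```text
t 6.65 pos [ 0.4773 -0.2386  0.181 ] 
 [[ 0.4093  0.8164  0.4075]
 [ 0.5769 -0.5775  0.5776]
 [ 0.7068 -0.0013 -0.7074]] 
q [ 1.053  0.332 -0.279  1.828 -0.726  1.249  0.495] F [ 0.3 -0.1 -0.9] g 0.12257550944887517 40.312453508377075
rotvec [-0.07  0.02 -0.04] shift [0.0007 0.0023 0.0019] target [ 0.4802 -0.2384  0.1802]
F tool [-0.52700357  0.33893774  0.7056727 ]
```

```bash
cat >> h.py <<'E'
def align():
    im=viewer.camera("wrist");g=cv2.GaussianBlur(cv2.cvtColor(im,cv2.COLOR_RGB2GRAY),(1,5),0).astype(int)
    k=mask(im,(12,90,60),(32,255,255)); m=viewer.camera_model("wrist")
    c=max(blobs(k),key=cv2.contourArea);x,y,w,h=cv2.boundingRect(c);print('key box',x,y,w,h)
    for r in(y-35,y-25,y-8):
        b=np.where(g[r,270:370]>75)[0]+270;print('shaft row',r,b.min(),b.max(),(b.min()+b.max())/2)
    for r in range(y+14,y+h,18):
        b=np.where(k[r,270:370])[0]+270;print('key row',r,b.min(),b.max(),(b.min()+b.max())/2)
    return im,m
E
python3 - <<'E'
from h import *
im,m=align();cv2.imwrite("pics/w4.png",im[:,:,::-1])
O,S=shaft();o=status.get_obs();R=Ro.from_quat(o['ee_rot']).as_matrix()
print('tool y=0 line px',proj(m,[o['position']+R@[x,0,z] for x,z in((.03,.0135),(.05,.029),(.05,.018))]).round(1).tolist())
E
```

```text
key box 305 241 28 124
shaft row 206 287 352 319.5
shaft row 216 287 352 319.5
shaft row 233 288 352 320.0
key row 255 306 331 318.5
key row 273 305 331 318.0
key row 291 307 331 319.0
key row 309 307 330 318.5
key row 327 307 330 318.5
key row 345 306 331 318.5
key row 363 313 325 319.0
tool y=0 line px [[317.4, 243.9], [317.4, 193.8], [317.3, 198.1]]
```

Emit:
play_rows:
  plan: [0, 0, 0, 0, 0.0005, 0, 0, 0, 0, 0, 0, 0.0005, 0.001, 0, 0, 0, 0, 0, 0.0005, 0.002, 0, 0, 0, 0, 0, 0.0005, 0.003, 0, 0, 0, 0, 0, 0.0005, 0.003, 0]

```text
clock: 7.32
position: [0.4787, -0.2375, 0.1792]
ee_rot: [0.821, 0.424, 0.339, -0.176]
ft_force: [-3.9, -2.2, 3.9]
grip_width: 0.122
grasp_force: 40.9
```

```bash
python3 - <<'E'
from h import *
p,R=pose()
O,S=shaft();Rt=np.c_[S[:,2],S[:,1],-S[:,0]];go(Rt,O+S@[.029,0,.042]);print('F tool',R.T@status.get_obs()['ft_force'])
align()
E
```

```text
t 7.325 pos [ 0.4787 -0.2375  0.1792] 
 [[ 0.4094  0.8161  0.4078]
 [ 0.577  -0.5779  0.5772]
 [ 0.7068 -0.001  -0.7075]] 
q [ 1.05   0.334 -0.28   1.829 -0.727  1.244  0.495] F [-3.9 -2.2  3.9] g 0.12227247659922622 40.939732789993286
rotvec [-0.04  0.03 -0.04] shift [ 0.0008  0.0018 -0.0005] target [ 0.4802 -0.2384  0.1802]
F tool [-0.09773395 -1.96358026 -5.61590596]
key box 305 241 28 124
shaft row 206 286 351 318.5
shaft row 216 286 352 319.0
shaft row 233 286 351 318.5
key row 255 307 331 319.0
key row 273 305 331 318.0
key row 291 307 331 319.0
key row 309 307 330 318.5
key row 327 307 330 318.5
key row 345 306 331 318.5
key row 363 312 325 318.5
```

Emit:
play_rows:
  plan: [0, 0, 0, 0, 0, 0.001, 0, 0, 0, 0, 0, 0, 0.002, 0, 0, 0, 0, 0, 0, 0.002, 0]

```text
clock: 7.75
position: [0.4788, -0.2375, 0.1791]
ee_rot: [0.821, 0.424, 0.34, -0.176]
ft_force: [-17.0, -4.5, 20.5]
grip_width: 0.123
grasp_force: 43.1
```

```bash
python3 - <<'E'
from h import *
p,R=pose()
O,S=shaft();Rt=np.c_[S[:,2],S[:,1],-S[:,0]];go(Rt,O+S@[.029,0,.042]);print('F tool',R.T@status.get_obs()['ft_force'])
a=viewer.camera("scene");b=viewer.camera("top");w=viewer.camera("wrist")
r=lambda i,f:cv2.resize(i,None,fx=f,fy=f,interpolation=cv2.INTER_CUBIC)
W=np.zeros((600,800,3),np.uint8)
W[:400,:400]=r(w[180:380,220:420],2);W[:400,400:]=r(b[240:340,470:570],4)
W[400:600,:400]=r(a[220:320,90:290],2)
cv2.imwrite("pics/c5.png",W[:,:,::-1])
E
```

```text
t 7.75 pos [ 0.4788 -0.2375  0.1791] 
 [[ 4.095e-01  8.158e-01  4.084e-01]
 [ 5.771e-01 -5.783e-01  5.767e-01]
 [ 7.066e-01 -4.000e-04 -7.076e-01]] 
q [ 1.05   0.334 -0.279  1.83  -0.728  1.243  0.496] F [-17.   -4.5  20.5] g 0.12323376236785914 43.09261858463287
rotvec [ 0.01  0.04 -0.04] shift [ 0.0008  0.0017 -0.0007] target [ 0.4802 -0.2384  0.1802]
F tool [  4.94725913 -11.28336265 -24.05180014]
```

Emit:
play_rows:
  plan: [0, 0, 0, 0, 0, -0.002, 0, 0, 0, 0, 0, -0.0007, -0.002, 0, 0, 0, 0, 0, -0.0007, -0.001, 0, 0, 0, 0, 0, -0.0007, 0, 0, 0, 0, 0, 0, -0.0007, 0, 0]

```text
clock: 8.52
position: [0.4788, -0.2375, 0.1791]
ee_rot: [0.821, 0.424, 0.34, -0.175]
ft_force: [-13.2, -6.9, 18.2]
grip_width: 0.123
grasp_force: 43.0
```

```bash
python3 - <<'E'
from h import *
p,R=pose()
O,S=shaft();Rt=np.c_[S[:,2],S[:,1],-S[:,0]];go(Rt,O+S@[.029,0,.042]);print('F tool',R.T@status.get_obs()['ft_force'])
align()
E
```

```text
t 8.525 pos [ 0.4788 -0.2375  0.1791] 
 [[ 4.095e-01  8.152e-01  4.096e-01]
 [ 5.772e-01 -5.792e-01  5.756e-01]
 [ 7.065e-01  7.000e-04 -7.077e-01]] 
q [ 1.05   0.333 -0.28   1.831 -0.729  1.242  0.496] F [-13.2  -6.9  18.2] g 0.12341351677126923 43.00165414810181
rotvec [ 0.1   0.05 -0.04] shift [ 0.0009  0.0017 -0.0007] target [ 0.4802 -0.2384  0.1802]
F tool [  3.50770377  -6.77640501 -22.24954184]
key box 305 241 28 124
shaft row 206 285 351 318.0
shaft row 216 285 351 318.0
shaft row 233 286 351 318.5
key row 255 307 331 319.0
key row 273 305 331 318.0
key row 291 307 331 319.0
key row 309 307 331 319.0
key row 327 307 331 319.0
key row 345 306 331 318.5
key row 363 313 325 319.0
```

View pics/c5.png

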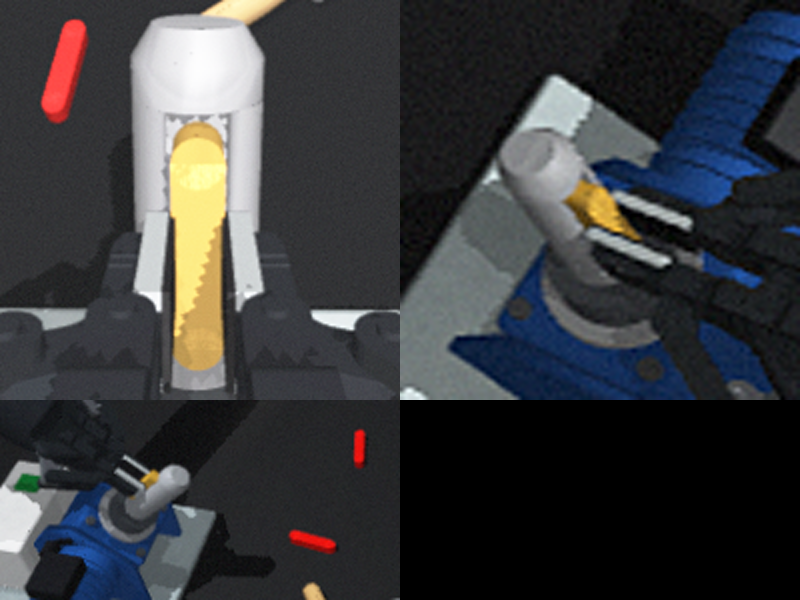

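The crop shows the key in the slot with its rounded end just inside the slot's end (123 against 115 in the crop), evenly between the walls. I'll ease off the push and release.

Emit:
play_rows:
  plan: [0, 0, 0, 0, 0.0007, -0.001, 0, 0, 0, 0, 0, 0.0007, -0.0015, 0, 0, 0, 0, 0, 0.0007, -0.0015, 0.2, 0, 0, 0, 0, 0.0007, -0.0015, 0.3, 0, 0, 0, 0, 0.0007, -0.0015, 0.3, 0, 0, 0, 0, 0.0007, -0.0015, 0.3]

```text
clock: 9.32
position: [0.4791, -0.2367, 0.1784]
ee_rot: [0.821, 0.424, 0.339, -0.176]
ft_force: [0.4, -0.7, 0.1]
grip_width: 0.299
grasp_force: 0.0
```

```bash
python3 - <<'E'
from h import *
p,R=pose();im,m=align();cv2.imwrite("pics/w6.png",im[:,:,::-1])
E
```

```text
t 9.325 pos [ 0.4791 -0.2367  0.1784] 
 [[ 0.4093  0.8164  0.4074]
 [ 0.5769 -0.5775  0.5777]
 [ 0.7069 -0.0014 -0.7073]] 
q [ 1.049  0.335 -0.281  1.83  -0.728  1.242  0.495] F [ 0.4 -0.7  0.1] g 0.298580687818845 0.0
key box 306 243 28 124
shaft row 208 286 352 319.0
shaft row 218 286 352 319.0
shaft row 235 286 351 318.5
key row 257 307 331 319.0
key row 275 306 332 319.0
key row 293 306 332 319.0
key row 311 306 332 319.0
key row 329 306 332 319.0
key row 347 307 331 319.0
key row 365 312 326 319.0
```

Emit:
play_rows:
  plan: [0, 0, 0, 0, 0, -0.01, 0.4, 0, 0, 0, 0, 0, -0.04, 0.6, 0, 0, 0, 0, 0, -0.09, 1, 0, 0, 0, 0, 0, -0.12, 1, 0, 0, 0, 0, 0, -0.12, 1, 0, 0, 0, 0, 0, -0.12, 1]

```text
clock: 10.12
position: [0.4304, -0.3055, 0.2629]
ee_rot: [0.821, 0.425, 0.339, -0.177]
ft_force: [-0.2, 0.2, -0.5]
grip_width: 1.005
grasp_force: 0.0
```

```bash
python3 - <<'E'
from h import *
p,R=pose();im,m=align()
k=mask(im,(12,70,60),(35,255,255))
b=viewer.camera("top");a=viewer.camera("scene");mt=viewer.camera_model("top");ms=viewer.camera_model("scene")
O,S=shaft((.5113,-.192,.195))
outl=np.array([[.0215,s*6e-3,z] for s in(1,-1) for z in(.016,.064)]+[[.0215,0,.010],[.0215,0,.070]])
slot=np.array([[.0126,s*7e-3,z] for s in(1,-1) for z in(.017,.067)]+[[.0126,0,.074]])
def draw(im,m,x0,x1,y0,y1,f):
    c=cv2.resize(im[y0:y1,x0:x1],None,fx=f,fy=f,interpolation=cv2.INTER_CUBIC)
    for pts,col in((outl,(0,255,0)),(slot,(255,0,255))):
        for q in proj(m,[O+S@v for v in pts]): cv2.circle(c,(int((q[0]-x0+.5)*f),int((q[1]-y0+.5)*f)),2,col,-1)
    return c
W=np.zeros((600,800,3),np.uint8)
W[:400,:400]=draw(im,m,250,390,140,280,400/140)[:400,:400];W[:400,400:]=draw(b,mt,480,560,250,330,5);W[400:,:400]=draw(a,ms,120,220,235,285,4)
cv2.imwrite("pics/c7.png",W[:,:,::-1])
E
```

```text
t 10.125 pos [ 0.4304 -0.3055  0.2629] 
 [[ 0.4091  0.8167  0.407 ]
 [ 0.5767 -0.5771  0.5782]
 [ 0.7071 -0.0019 -0.7071]] 
q [ 1.138  0.295 -0.219  1.682 -0.68   1.481  0.476] F [-0.2  0.2 -0.5] g 1.0053932017811578 0.0
key box 312 197 16 74
shaft row 162 340 369 354.5
shaft row 172 303 349 326.0
shaft row 189 270 338 304.0
key row 211 312 327 319.5
key row 229 312 326 319.0
key row 247 312 326 319.0
key row 265 312 326 319.0
```

View pics/c7.png

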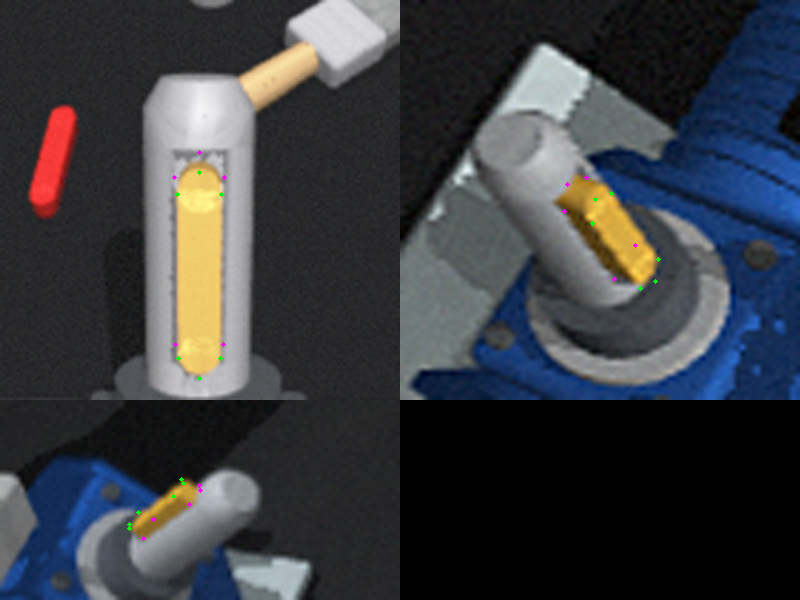

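The crop shows the key lying in the slot, centred between the walls and parallel to the shaft in all three views. The contact depth also matches the pocket floor. Next is the pan.

```bash
python3 - <<'E'
from h import *
a=np.radians(101.7);x=np.array([np.cos(a),np.sin(a),0]);z=np.array([0,0,-1.]);Rt=np.c_[x,np.cross(z,x),z]
go(Rt,[.40,-.30,.32]); go(Rt,[.40,-.1,.32]);go(Rt,[.51,.20,.24])
E
```

```text
rotvec [ 18.28 -42.48 -44.47] shift [ 0.031  -0.0279 -0.0499] target [ 0.4  -0.3   0.32]
rotvec [ 18.28 -42.48 -44.47] shift [ 0.1463 -0.1432  0.0659] target [ 0.4  -0.1   0.32]
rotvec [ 18.28 -42.48 -44.47] shift [ 0.3077 -0.2261  0.3408] target [0.51 0.2  0.24]
```

Emit:
play_rows:
  plan: [0, 0, 0, 0.02, -0.028, -0.05, 1, 1.8, -4.2, -4.4, 0.065, -0.065, -0.03, 1, 4.6, -10.6, -11.1, 0.105, -0.105, 0.015, 1, 7.3, -17, -17.8, 0.1463, -0.1432, 0.0659, 1, 10, -23.4, -24.5, 0.18, -0.16, 0.115, 1, 12.8, -29.7, -31.1, 0.21, -0.175, 0.165, 1, 15.5, -36.1, -37.8, 0.24, -0.19, 0.215, 1, 18.3, -42.5, -44.5, 0.265, -0.205, 0.265, 1, 18.3, -42.5, -44.5, 0.29, -0.216, 0.31, 1, 18.28, -42.48, -44.47, 0.3077, -0.2261, 0.3408, 1, 18.28, -42.48, -44.47, 0.3077, -0.2261, 0.3408, 1, 18.28, -42.48, -44.47, 0.3077, -0.2261, 0.3408, 1]

```text
clock: 11.78
position: [0.5101, 0.1985, 0.2398]
ee_rot: [0.632, 0.775, -0.001, 0.0]
ft_force: [-0.4, 0.3, 0.2]
grip_width: 1.001
grasp_force: 0.0
```

```bash
python3 - <<'E'
from h import *
p,R=pose();m=viewer.camera_model("wrist");im=viewer.camera("wrist");cv2.imwrite("pics/w8.png",im[:,:,::-1])
red=mask(im,(0,120,80),(8,255,255))|mask(im,(172,120,80),(180,255,255))
for c in blobs(red,8):
    M=cv2.moments(c);q=(M['m10']/M['m00'],M['m01']/M['m00']);r=cv2.minAreaRect(c)
    print('red',np.round(q,1),cv2.contourArea(c),[np.round(v,1) for v in r[:2]],round(r[2],1),'z4',plane(m,[q],.004).round(4),'z80',plane(m,[q],.08).round(4))
print('boss pred px',proj(m,[(.5093,.2239,.08),(.5093,.2239,.004)]).round(1).tolist())
E
```

```text
t 11.775 pos [0.5101 0.1985 0.2398] 
 [[-2.021e-01  9.794e-01 -2.000e-04]
 [ 9.794e-01  2.021e-01 -1.600e-03]
 [-1.500e-03 -6.000e-04 -1.000e+00]] 
q [ 0.392  0.311 -1.007  1.636  0.27   1.345 -0.451] F [-0.4  0.3  0.2] g 1.0012481694966442 0.0
red [519.3 466.5] 831.0 [array([521.5, 465. ]), array([28., 41.])] 90.0 z4 [[ 0.8825 -0.1281  0.004 ]] z80 [[ 0.8017 -0.0443  0.08  ]]
red [281.3 393.4] 486.0 [array([280.6, 394.3]), array([14.3, 42.7])] 60.3 z4 [[ 0.513  -0.0655  0.004 ]] z80 [[0.5092 0.0052 0.08  ]]
red [185.3 299.8] 360.0 [array([184.8, 299.5]), array([26.8, 15.8])] 29.7 z4 [[0.3741 0.05   0.004 ]] z80 [[0.3993 0.0967 0.08  ]]
red [321.3 238.5] 154.0 [array([322. , 239.5]), array([ 7.1, 33.2])] 2.2 z4 [[0.521  0.1608 0.004 ]] z80 [[0.5155 0.1844 0.08  ]]
boss pred px [[323.5, 194.9], [322.7, 182.4]]
```

View pics/w8.png

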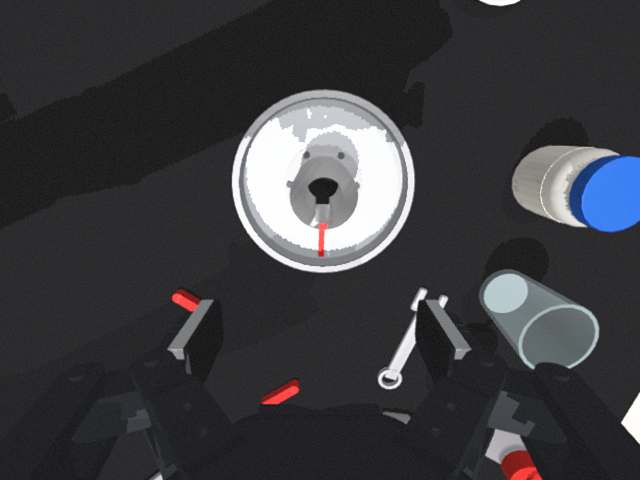

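The pan is upright in the wrist view: rim centre about (323,181), boss top about (323,195), keyway and red line running down from (322,212) to (321,255).

```bash
cat >> h.py <<'E'
def pan_wrist(im,m,cx=323,cy=181):
    g=cv2.cvtColor(im,cv2.COLOR_RGB2GRAY)
    mk=(g>75).astype(np.uint8)*255
    c=max(blobs(mk[:, :],2000),key=lambda c:cv2.contourArea(c) if cv2.pointPolygonTest(cv2.convexHull(c),(cx,cy),False)>0 else 0)
    pts=plane(m,cv2.convexHull(c).reshape(-1,2),.033)[:,:2].astype(np.float32)
    (x,y),r=cv2.minEnclosingCircle(pts);A=np.c_[2*pts,np.ones(len(pts))];s=np.linalg.lstsq(A,(pts**2).sum(1),rcond=None)[0]
    print('rim fit',s[:2].round(4),'R',np.sqrt(s[2]+s[0]**2+s[1]**2).round(4),'encl',round(x,4),round(y,4),round(r,4));ctr=s[:2]
    red=mask(im,(0,120,80),(8,255,255))|mask(im,(172,120,80),(180,255,255))
    for c in blobs(red,60):
        P=plane(m,c.reshape(-1,2),.004)[:,:2]
        if abs(np.linalg.norm(P.mean(0)-ctr)-.065)<.012:
            vx,vy,*_=cv2.fitLine(P.astype(np.float32),cv2.DIST_L2,0,.01,.01).ravel();d=P.mean(0)-ctr
            print('line az',np.degrees(np.arctan2(vy,vx)),'from centre az',np.degrees(np.arctan2(d[1],d[0])),P.mean(0))
    return ctr
E
python3 - <<'E'
from h import *
im=cv2.imread("pics/w8.png")[:,:,::-1].copy();m=viewer.camera_model("wrist")
c=pan_wrist(im,m)
g=cv2.cvtColor(im,cv2.COLOR_RGB2GRAY)
for r in(185,195,205): print(r,g[r,280:368].tolist())
E
```

```text
rim fit [0.5101 0.2213] R 0.0924 encl 0.5101 0.2214 0.0928
line az -82.11134 from centre az -79.48052462743597 [0.52155732 0.15950552]
185 [254, 254, 254, 254, 253, 251, 208, 149, 140, 146, 138, 136, 131, 128, 125, 122, 123, 125, 129, 131, 131, 132, 130, 129, 130, 134, 132, 122, 84, 45, 34, 28, 30, 37, 38, 30, 30, 29, 31, 31, 26, 33, 29, 31, 25, 24, 26, 25, 20, 21, 29, 29, 28, 21, 27, 25, 25, 43, 110, 140, 148, 153, 152, 149, 153, 151, 148, 142, 142, 139, 139, 139, 138, 141, 137, 136, 139, 139, 140, 169, 237, 246, 252, 253, 253, 253, 253, 253]
195 [254, 254, 254, 254, 254, 254, 252, 252, 249, 210, 149, 131, 135, 136, 134, 131, 127, 132, 129, 129, 134, 130, 133, 130, 130, 131, 137, 136, 138, 144, 144, 142, 128, 90, 49, 35, 32, 28, 30, 32, 32, 32, 30, 31, 31, 30, 35, 31, 32, 27, 26, 44, 87, 117, 131, 135, 136, 132, 135, 131, 129, 128, 127, 131, 140, 138, 139, 136, 134, 135, 138, 134, 133, 132, 131, 133, 126, 144, 235, 246, 252, 254, 254, 253, 254, 253, 253, 253]
205 [254, 254, 254, 254, 254, 254, 254, 254, 254, 255, 239, 179, 143, 143, 148, 143, 142, 141, 140, 140, 141, 141, 137, 139, 137, 137, 136, 137, 140, 145, 140, 142, 144, 139, 133, 134, 135, 143, 150, 152, 152, 148, 150, 148, 151, 158, 153, 160, 182, 160, 131, 132, 139, 141, 138, 138, 135, 136, 130, 135, 130, 132, 131, 130, 129, 131, 128, 130, 129, 131, 128, 130, 131, 133, 126, 127, 181, 253, 255, 254, 254, 253, 254, 253, 253, 253, 253, 253]
```

Emit:
play_rows:
  plan: [0, 0, 1, 0.0233, 0.0045, 0.03, 1, 0, 0, 1, 0.0233, 0.0045, 0.085, 1, 0, 0, 1, 0.0233, 0.0045, 0.13, 1, 0, 0, 1, 0.0233, 0.0045, 0.165, 1, 0, 0, 1, 0.0233, 0.0045, 0.182, 1, 0, 0, 1, 0.0233, 0.0045, 0.185, 1, 0, 0, 1, 0.0233, 0.0045, 0.185, 1]

```text
clock: 12.7
position: [0.5111, 0.2222, 0.0564]
ee_rot: [0.639, 0.769, 0.0, 0.001]
ft_force: [-0.1, 0.6, -0.5]
grip_width: 1.0
grasp_force: 0.0
```

Emit:
play_rows:
  plan: [0, 0, 0, 0, 0, 0, 0.85, 0, 0, 0, 0, 0, 0, 0.75, 0, 0, 0, 0, 0, 0, 0.6, 0, 0, 0, 0, 0, 0, 0.5, 0, 0, 0, 0, 0, 0, 0.5, 0, 0, 0, 0, 0, 0, 0.5]
  squeeze: 110

```text
clock: 13.45
position: [0.5103, 0.2222, 0.0562]
ee_rot: [0.639, 0.769, -0.0, 0.001]
ft_force: [-4.9, -3.2, 11.9]
grip_width: 0.683
grasp_force: 117.1
```

```bash
cat >> h.py <<'E'
TIP=(.5113,-.192,.195)
def pan_target(zb,h=.0562,az=54.7,off=(0,0)):
    O,S=shaft(TIP,az);Rt=np.c_[-S[:,0],S[:,1],-S[:,2]];return Rt,O+S@[off[0],off[1],zb+h]
E
python3 - <<'E'
from h import *
pose(); Rt,p=pan_target(.18);print(np.linalg.det(Rt));go(Rt,p)
E
```

```text
t 13.45 pos [0.5103 0.2222 0.0562] 
 [[-1.842e-01  9.829e-01  1.000e-03]
 [ 9.829e-01  1.842e-01 -2.000e-03]
 [-2.200e-03  6.000e-04 -1.000e+00]] 
q [ 0.233  0.535 -0.893  1.803  0.482  1.038 -0.66 ] F [-4.9 -3.2 11.9] g 0.6830314460887849 117.08726232871413
0.9999999999999996
rotvec [ 18.08 -42.41  43.44] shift [-0.3369 -0.002  -0.2401] target [ 0.5702 -0.1088  0.297 ]
```

Emit:
play_rows:
  plan: [0, 0, 0, 0, 0, -0.03, 0.5, 0, 0, 0, 0, 0, -0.08, 0.5, 0, 0, 0, 0, 0, -0.13, 0.5, 0, 0, 0, 0, 0, -0.18, 0.5, 1.8, -4.2, 4.3, -0.04, 0, -0.22, 0.5, 4, -9.3, 9.6, -0.09, 0, -0.24, 0.5, 6.3, -14.8, 15.2, -0.14, 0, -0.25, 0.5, 8.7, -20.4, 20.9, -0.19, 0, -0.25, 0.5, 11, -25.9, 26.5, -0.235, 0, -0.25, 0.5, 13.4, -31.4, 32.1, -0.275, 0, -0.25, 0.5, 15.7, -36.9, 37.8, -0.31, 0, -0.245, 0.5, 18.1, -42.4, 43.4, -0.337, -0.002, -0.24, 0.5, 18.1, -42.4, 43.4, -0.337, -0.002, -0.24, 0.5, 18.1, -42.4, 43.4, -0.337, -0.002, -0.24, 0.5, 18.1, -42.4, 43.4, -0.337, -0.002, -0.24, 0.5]

```text
clock: 15.32
position: [0.5704, -0.1082, 0.2962]
ee_rot: [0.82, 0.426, -0.339, 0.175]
ft_force: [0.2, -0.9, -5.5]
grip_width: 0.68
grasp_force: 120.4
```

```bash
python3 - <<'E'
from h import *
pose(); Rt,p=pan_target(.18);go(Rt,p)
a=viewer.camera("scene");b=viewer.camera("top");w=viewer.camera("wrist")
r=lambda i,f:cv2.resize(i,None,fx=f,fy=f,interpolation=cv2.INTER_CUBIC)
W=np.zeros((600,800,3),np.uint8)
W[:300,:400]=r(w,.625)[:300];W[:300,400:]=r(b[190:340,400:600],2);W[300:,:400]=r(a[170:320,80:280],2)
cv2.imwrite("pics/c9.png",W[:,:,::-1]);cv2.imwrite("pics/s9.png",a[:,:,::-1]);cv2.imwrite("pics/t9.png",b[:,:,::-1]);cv2.imwrite("pics/w9.png",w[:,:,::-1])
E
```

```text
t 15.325 pos [ 0.5704 -0.1082  0.2962] 
 [[ 0.4076  0.8176 -0.4067]
 [ 0.58   -0.5759 -0.5762]
 [-0.7053 -0.001  -0.7089]] 
q [ 0.185  0.607 -0.574  1.238  0.775  2.032 -0.91 ] F [ 0.2 -0.9 -5.5] g 0.6803524628219977 120.43016480281949
rotvec [ 0.06 -0.14  0.14] shift [-0.001   0.0002 -0.0002] target [ 0.5702 -0.1088  0.297 ]
```

View pics/c9.png

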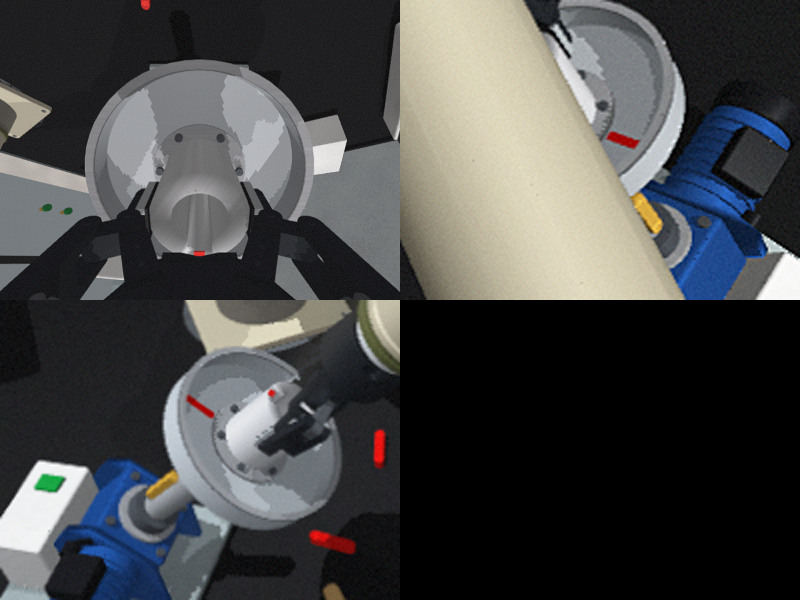

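The crop shows the pan held on the shaft's line, tilted to match. The red mark and keyway are on the key's side in the scene view, and the shaft and key are just below the pan's back. I'll refine the shaft axis from the TCP pose at the key's contact with the pocket floor.

```bash
python3 - <<'E'
from h import *
O,S=shaft(TIP);print('shaft-frame err of model (x,y)',(S.T@(np.array([.4788,-.2375,.1791])-O)-[.029,0,.042]).round(4))
# boss ring in wrist image: rim of top; pan rim ellipse centre vs tool
im=cv2.imread("pics/w9.png")[:,:,::-1].copy();m=viewer.camera_model("wrist")
o=status.get_obs();R=Ro.from_quat(o['ee_rot']).as_matrix();p=o['position']
f=lambda x,y,h:proj(m,[p+R@[x,y,.0562-h]])[0].round(1).tolist()
print('pred px: boss top centre',f(0,0,.08),'red side edge',f(-.03,0,.08),'far',f(.03,0,.08),'L',f(0,-.03,.08),'R',f(0,.03,.08),'bore far edge',f(.017,0,.08),'rim',f(.0915,0,.033),f(-.0005+.0915,0,.033))
g=cv2.cvtColor(im,cv2.COLOR_RGB2GRAY).astype(int)
print(g[285:415:1,300].tolist());print('rim col',g[85:125,319].tolist())
print('row350',g[350,225:410].tolist())
red=mask(im,(0,120,80),(8,255,255))|mask(im,(172,120,80),(180,255,255))
for c in blobs(red,5): print(cv2.boundingRect(c))
E
```

```text
shaft-frame err of model (x,y) [-0.0007 -0.0002 -0.0008]
pred px: boss top centre [316.7, 350.9] red side edge [316.9, 414.6] far [316.6, 276.7] L [235.9, 350.8] R [397.5, 350.9] bore far edge [316.7, 310.3] rim [317.1, 97.2] [317.1, 98.4]
[122, 125, 128, 128, 129, 132, 133, 134, 137, 138, 143, 147, 147, 150, 151, 152, 157, 156, 159, 164, 163, 141, 135, 158, 169, 169, 171, 159, 117, 106, 105, 106, 104, 106, 104, 105, 106, 103, 107, 105, 103, 107, 110, 100, 105, 102, 107, 103, 105, 106, 104, 103, 102, 105, 102, 105, 99, 104, 101, 102, 103, 101, 102, 103, 101, 100, 100, 97, 99, 100, 99, 99, 99, 99, 100, 98, 98, 98, 98, 100, 95, 99, 98, 98, 101, 103, 104, 103, 107, 104, 113, 113, 114, 114, 116, 121, 124, 124, 127, 130, 132, 137, 137, 145, 149, 148, 142, 137, 140, 155, 186, 194, 203, 219, 221, 218, 211, 203, 196, 191, 171, 106, 34, 23, 29, 16, 21, 31, 24, 19]
rim col [24, 19, 18, 19, 25, 21, 13, 16, 13, 29, 83, 114, 111, 111, 113, 113, 116, 114, 116, 114, 113, 113, 113, 109, 110, 99, 89, 113, 132, 131, 129, 133, 129, 132, 133, 127, 132, 130, 130, 127]
row350 [25, 23, 20, 22, 25, 20, 32, 
[... 193 characters left out ...]
106, 103, 101, 99, 99, 103, 104, 106, 103, 107, 109, 104, 106, 105, 104, 105, 108, 108, 109, 108, 106, 103, 103, 107, 105, 100, 103, 100, 98, 103, 120, 124, 129, 131, 132, 126, 125, 117, 117, 113, 106, 105, 109, 111, 110, 109, 109, 109, 115, 112, 111, 111, 115, 116, 118, 122, 121, 121, 118, 117, 114, 109, 101, 101, 104, 102, 105, 109, 108, 107, 106, 108, 109, 104, 104, 104, 107, 103, 103, 104, 101, 107, 104, 102, 102, 104, 104, 104, 101, 101, 98, 100, 101, 101, 104, 102, 100, 103, 102, 104, 100, 99, 103, 106, 105, 107, 109, 106, 104, 107, 106, 106, 109, 107, 109, 110, 109, 114, 111, 115, 114, 111, 102, 98, 99, 58, 12, 16, 19, 29, 35, 31, 29, 25, 24, 21, 21]
(310, 402, 18, 8)
(225, 0, 16, 16)
```

Emit:
play_rows:
  plan: [0, 0, 0, -0.0008, 0.0002, 0.02, 0.5, 0, 0, 0, -0.0008, 0.0002, 0.045, 0.5, 0, 0, 0, -0.0008, 0.0002, 0.065, 0.5, 0, 0, 0, -0.0008, 0.0002, 0.08, 0.5, 0, 0, 0, -0.0008, 0.0002, 0.084, 0.5, 0, 0, 0, -0.0008, 0.0002, 0.084, 0.5, 0, 0, 0, -0.0008, 0.0002, 0.084, 0.5]

```text
clock: 16.35
position: [0.5363, -0.1575, 0.2372]
ee_rot: [0.82, 0.425, -0.339, 0.175]
ft_force: [0.7, 0.1, -5.6]
grip_width: 0.687
grasp_force: 120.7
```

```bash
cat >> h.py <<'E'
def st():
    p,R=pose();O,S=shaft(TIP);l=S.T@(p-O);print('TCP in shaft',l.round(4),'zback',(l[2]-.0562).round(4),'F tool',(R.T@status.get_obs()['ft_force']).round(1));Rt,_=pan_target(0);go(Rt,O+S@[-.0003,0,l[2]])
E
python3 -c "
from h import *
st()"
```

```text
t 16.35 pos [ 0.5363 -0.1575  0.2372] 
 [[ 4.079e-01  8.169e-01 -4.077e-01]
 [ 5.787e-01 -5.767e-01 -5.766e-01]
 [-7.062e-01 -7.000e-04 -7.080e-01]] 
q [ 0.284  0.567 -0.568  1.426  0.77   1.879 -0.934] F [ 0.7  0.1 -5.6] g 0.6869554557568937 120.722268037498
TCP in shaft [-0.0003  0.0004  0.1519] zback 0.0957 F tool [4.3 0.5 3.6]
rotvec [ 0.03 -0.07  0.08] shift [ 0.     -0.0004 -0.    ] target [ 0.5359 -0.1573  0.2372]
```

Emit:
play_rows:
  plan: [0, 0, 0, 0, -0.0003, 0.004, 0.5, 0, 0, 0, 0, -0.0003, 0.008, 0.5, 0, 0, 0, 0, -0.0003, 0.012, 0.5, 0, 0, 0, 0, -0.0003, 0.015, 0.5, 0, 0, 0, 0, -0.0003, 0.018, 0.5, 0, 0, 0, 0, -0.0003, 0.018, 0.5]

```text
clock: 17.1
position: [0.528, -0.1686, 0.2238]
ee_rot: [0.82, 0.425, -0.34, 0.175]
ft_force: [-0.7, 0.4, -4.8]
grip_width: 0.683
grasp_force: 120.7
```

```bash
python3 -c "
from h import *
st()"
```

```text
t 17.1 pos [ 0.528  -0.1686  0.2238] 
 [[ 0.4077  0.8163 -0.4091]
 [ 0.5779 -0.5776 -0.5766]
 [-0.707  -0.0013 -0.7072]] 
q [ 0.304  0.561 -0.564  1.464  0.772  1.847 -0.939] F [-0.7  0.4 -4.8] g 0.6830219942316254 120.72507251054049
TCP in shaft [0.000e+00 1.000e-04 1.328e-01] zback 0.0766 F tool [ 3.3 -0.8  3.5]
rotvec [-0.04 -0.01  0.07] shift [ 0.0003 -0.0001  0.    ] target [ 0.5281 -0.1683  0.2236]
```

Emit:
play_rows:
  plan: [0, 0, 0, 0, 0, 0.003, 0.5, 0, 0, 0, 0, 0, 0.006, 0.5, 0, 0, 0, 0, 0, 0.009, 0.5, 0, 0, 0, 0, 0, 0.012, 0.5, 0, 0, 0, 0, 0, 0.012, 0.5]

```text
clock: 17.73
position: [0.5231, -0.1755, 0.2153]
ee_rot: [0.82, 0.425, -0.34, 0.175]
ft_force: [-0.0, 0.1, -6.1]
grip_width: 0.686
grasp_force: 120.7
```

```bash
python3 -c "
from h import *
st()"
```

```text
t 17.725 pos [ 0.5231 -0.1755  0.2153] 
 [[ 0.4077  0.8164 -0.4091]
 [ 0.5779 -0.5776 -0.5766]
 [-0.707  -0.0013 -0.7072]] 
q [ 0.317  0.558 -0.562  1.487  0.774  1.825 -0.941] F [-0.   0.1 -6.1] g 0.685962378392079 120.72728421539068
TCP in shaft [-0.000e+00  1.000e-04  1.207e-01] zback 0.0645 F tool [ 4.4 -0.1  4.3]
rotvec [-0.04 -0.01  0.07] shift [ 0.0003 -0.0001  0.    ] target [ 0.5232 -0.1753  0.2151]
```

Emit:
play_rows:
  plan: [0, 0, 0, 0, 0, 0.005, 0.5, 0, 0, 0, 0, 0, 0.01, 0.5, 0, 0, 0, 0, 0, 0.016, 0.5, 0, 0, 0, 0, 0, 0.022, 0.5, 0, 0, 0, 0, 0, 0.028, 0.5, 0, 0, 0, 0, 0, 0.034, 0.5, 0, 0, 0, 0, 0, 0.04, 0.5, 0, 0, 0, 0, 0, 0.045, 0.5, 0, 0, 0, 0, 0, 0.05, 0.5, 0, 0, 0, 0, 0, 0.053, 0.5, 0, 0, 0, 0, 0, 0.055, 0.5, 0, 0, 0, 0, 0, 0.055, 0.5]

```text
clock: 19.23
position: [0.5007, -0.207, 0.1766]
ee_rot: [0.82, 0.425, -0.34, 0.175]
ft_force: [-0.3, 0.3, -5.3]
grip_width: 0.68
grasp_force: 120.7
```

```bash
python3 -c "
from h import *
st()"
```

```text
t 19.225 pos [ 0.5007 -0.207   0.1766] 
 [[ 0.4077  0.8164 -0.4089]
 [ 0.578  -0.5775 -0.5766]
 [-0.7069 -0.0013 -0.7073]] 
q [ 0.37   0.552 -0.549  1.583  0.79   1.73  -0.953] F [-0.3  0.3 -5.3] g 0.6803409313316164 120.72878720238805
TCP in shaft [-0.     0.     0.066] zback 0.0098 F tool [ 3.8 -0.4  3.7]
rotvec [-0.03 -0.02  0.07] shift [ 0.0003 -0.      0.    ] target [ 0.5008 -0.2068  0.1764]
```

Emit:
play_rows:
  plan: [0, 0, 0, 0, 0, 0.002, 0.5, 0, 0, 0, 0, 0, 0.004, 0.5, 0, 0, 0, 0, 0, 0.006, 0.5, 0, 0, 0, 0, 0, 0.008, 0.5, 0, 0, 0, 0, 0, 0.009, 0.5, 0, 0, 0, 0, 0, 0.009, 0.5]

```text
clock: 19.98
position: [0.497, -0.2122, 0.1702]
ee_rot: [0.82, 0.425, -0.34, 0.175]
ft_force: [-0.1, 0.4, -5.0]
grip_width: 0.686
grasp_force: 121.1
```

```bash
python3 -c "
from h import *
st()"
```

```text
t 19.975 pos [ 0.497  -0.2122  0.1702] 
 [[ 0.4077  0.8164 -0.409 ]
 [ 0.5779 -0.5775 -0.5766]
 [-0.707  -0.0013 -0.7073]] 
q [ 0.379  0.552 -0.547  1.598  0.794  1.714 -0.955] F [-0.1  0.4 -5. ] g 0.6858424041293731 121.06189537793398
TCP in shaft [-0.      0.      0.0569] zback 0.0007 F tool [ 3.7 -0.3  3.4]
rotvec [-0.04 -0.01  0.07] shift [ 0.0003 -0.      0.    ] target [ 0.4971 -0.2121  0.17  ]
```

Emit:
play_rows:
  plan: [0, 0, 0, 0, 0, 0.001, 0.5, 0, 0, 0, 0, 0, 0.002, 0.5, 0, 0, 0, 0, 0, 0.003, 0.5, 0, 0, 0, 0, 0, 0.003, 0.5]

```text
clock: 20.48
position: [0.497, -0.2121, 0.17]
ee_rot: [0.821, 0.425, -0.339, 0.176]
ft_force: [1.7, 11.0, 11.5]
grip_width: 0.682
grasp_force: 123.1
```

```bash
python3 -c "
from h import *
st()"
```

```text
t 20.475 pos [ 0.497  -0.2121  0.17  ] 
 [[ 4.084e-01  8.174e-01 -4.062e-01]
 [ 5.790e-01 -5.760e-01 -5.770e-01]
 [-7.057e-01  5.000e-04 -7.085e-01]] 
q [ 0.38   0.55  -0.548  1.601  0.795  1.711 -0.956] F [ 1.7 11.  11.5] g 0.6821771292188634 123.05751772597432
TCP in shaft [-0.0002 -0.      0.0568] zback 0.0006 F tool [ -1.1  -4.9 -15.2]
rotvec [ 0.11 -0.12  0.07] shift [0.0001 0.     0.    ] target [ 0.4971 -0.2121  0.1699]
```

Emit:
play_rows:
  plan: [0, 0, 0, 0, 0, -0.0015, 0.6, 0, 0, 0, 0, 0, -0.0015, 0.7, 0, 0, 0, 0, 0, -0.0015, 0.8, 0, 0, 0, 0, 0, -0.0015, 1, 0, 0, 0, 0, 0, -0.0015, 1, 0, 0, 0, 0, 0, -0.0015, 1]

```text
clock: 21.22
position: [0.4965, -0.2132, 0.1691]
ee_rot: [0.82, 0.425, -0.34, 0.175]
ft_force: [0.7, -0.1, -0.3]
grip_width: 1.002
grasp_force: 0.0
```

Emit:
play_rows:
  plan: [0, 0, 0, 0, 0, -0.01, 1, 0, 0, 0, 0, 0, -0.03, 1, 0, 0, 0, 0, 0, -0.06, 1, 0, 0, 0, 0, 0, -0.09, 1, 0, 0, 0, 0, 0, -0.12, 1, 0, 0, 0, 0, 0, -0.14, 1, 0, 0, 0, 0, 0, -0.14, 1]

```text
clock: 22.1
position: [0.5549, -0.1302, 0.2695]
ee_rot: [0.82, 0.426, -0.338, 0.176]
ft_force: [0.8, 0.9, -0.2]
grip_width: 0.997
grasp_force: 0.0
```

```bash
python3 - <<'E'
from h import *
st()
im=viewer.camera("wrist");m=viewer.camera_model("wrist")
O,S=shaft(TIP)
a=viewer.camera("scene");ms=viewer.camera_model("scene");b=viewer.camera("top");mt=viewer.camera_model("top")
for n,i,mm in(('wrist',im,m),('scene',a,ms),('top',b,mt)):
    red=mask(i,(0,120,60),(8,255,255))|mask(i,(172,120,60),(180,255,255))
    print(n,'pred boss mark',proj(mm,[O+S@[.0265,0,.08]]).round(1).tolist(),'line .065',proj(mm,[O+S@[.065,0,.004]]).round(1).tolist(),'tip',proj(mm,[O+S@[0,0,.092]]).round(1).tolist())
    print([(cv2.boundingRect(c),cv2.contourArea(c)) for c in blobs(red,4)])
    cv2.imwrite(f"pics/end_{n}.png",i[:,:,::-1])
E
```

```text
t 22.1 pos [ 0.5549 -0.1302  0.2695] 
 [[ 4.082e-01  8.179e-01 -4.056e-01]
 [ 5.800e-01 -5.754e-01 -5.767e-01]
 [-7.050e-01  1.000e-04 -7.092e-01]] 
q [ 0.231  0.584 -0.572  1.33   0.769  1.96  -0.923] F [ 0.8  0.9 -0.2] g 0.9972181901406744 0.0
TCP in shaft [-8.000e-04 -1.000e-04  1.981e-01] zback 0.1419 F tool [ 0.9  0.1 -0.7]
rotvec [ 0.13 -0.17  0.12] shift [-0.0005  0.0001 -0.    ] target [ 0.5548 -0.1306  0.2698]
wrist pred boss mark [[317.7, 270.1]] line .065 [[317.8, 275.6]] tip [[317.7, 243.2]]
[((315, 266, 9, 26), 144.0)]
scene pred boss mark [[165.6, 252.2]] line .065 [[133.7, 255.6]] tip [[178.9, 257.1]]
[((310, 304, 41, 21), 288.0), ((234, 284, 24, 13), 157.0), ((130, 253, 14, 10), 29.5), ((166, 252, 3, 4), 4.0), ((266, 234, 7, 21), 90.5)]
top pred boss mark [[519.3, 287.7]] line .065 [[555.6, 317.3]] tip [[502.6, 278.6]]
[((345, 335, 16, 30), 190.5), ((542, 309, 18, 9), 54.0), ((395, 278, 5, 8), 10.5)]
```

The red mark and line are where the model puts them for a seated pan, to within about 3 px in the scene view. Nothing is touching the gripper.

```bash
python3 -c "
from workcell import manip
print(manip.hand_in())"
```

```text
the job is handed in; nothing more can be done
None
```

The job is handed in at 22 s of the 72 s: the key is in its pocket and the pan is on the shaft against the collar with its keyway over the key, both released. Contact forces and camera checks agree with this, but no verdict came back.

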